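# Hook the red paint sample out of the drying rack

## Robot

A 6-joint arm with a two-finger parallel gripper is mounted at the origin on the work surface. World frame = base frame: x ahead of the robot, y to its left, z up, the work surface at z = 0. Lengths are in mm, angles in degrees, forces in N, time in s.
With the tool pointing down it reaches from about 350 to 850 mm from the base axis. Payload 8.1 kg.
Tool frame: the origin (TCP) lies at the very end of the fingers, on their centre line; the grasp point (between the pads) lies 19 mm behind it (tcp_to_grasp is the distance from the TCP to the grasp point, in mm); z points along the fingers, x is the direction in which the jaws open and shut, and the axes are right-handed (so a half turn about z gives the same grasp; the last joint's range is limited). The gripper opens to 85 mm and grips with 20 to 120 N. Pads are 22 mm wide; open, the fingers measure 114 mm over their backs; the gripper's body (76 mm by 85 mm) begins 54 mm behind the grasp point. The pads swing forward as they close: fully open they stand 13 mm farther back than shut.
Start: joints at [67.93, 7.471, 85.268, -0, 87.261, -4.893], TCP at [177.176, 573.249, 231.292] pointing down, gripper open.
Joint ranges: [-169.43, 169.43], [-51.17, 129.36], [1.28, 143.12], [-76.62, 256.62], [0, 156.53], [-152.29, 152.29]. Speed limits (degrees/s): [136.94, 136.94, 159.86, 180, 180, 180].

## Interface

Orientations are given as [roll, pitch, yaw] about the fixed x, y, z axes, in that order (R = Rz(yaw) Ry(pitch) Rx(roll)).
In Python, from bench import * gives the robot as it stands. The module is installed in compiled form; this text tells all that it offers.
- The arm moves only by the tool apply_moves, never from a script. Its argument "targets" is text: rows parted by semicolons, each of 7 numbers parted by spaces: the turn, a rotation vector about the tool's x, y, z in rad, then the shift along the tool's x, y, z in cm, then the finger opening in cm, from 0 to 8.54. A call has exactly 5 rows; each row is the pose to reach, as a shift and turn from the pose commanded when the call began, along the tool's axes at that moment; what a row does not reach only later rows make up. A row lasts 1/10 s, in which the tool goes at most 50 mm and 8.59 degrees, less where a joint would pass 70% of its speed; a pose out of reach is approached as far as the arm can. A call with a gripper value outside its range is refused whole. The fingers move at their own pace and stop on an object; "force" is the grip in N (left out, the last holds). Time passes only in rows, so rows that repeat a pose let the fingers close, or fill a call up. It gives the time, the measured TCP pose, the force and the opening at its end, in the units of the state.
- sense(): the state, without advancing time (a new reading comes with each control period).
- snapshot(name): name is "scene" or "top"; returns the picture (400x640x3 uint8, red, green, blue); there is no depth.
- camera_model(name): a dict with "fx", "fy", "cx", "cy" (pixels), "position" and "attitude" of the camera in the world. Camera axes: x right, y up, looking along -z (the intrinsics and any distortion apply to the point x, -y, -z); pixel columns grow to the right and rows downward; lengths in mm; the calibration is good to about 2 mm. A picture is of the moment at which its call begins. camera_model takes no time and is no camera call.
- hand_in(): hands the job in, once; it reports no verdict.
Trained networks look in the newest picture that a camera, given by its name, has taken for a name from the list of things; names that differ only in an ending like _2 or _b are one class to them, and where a whole thing is asked for, a point or a joint stands for the part that bears it (a point fixed in the world has none). Each returns a list of dicts, best first, with "confidence" (0 to 1); they miss things now and then, are a little off and sometimes report something else, mostly with a low value. They report only what shows in the picture. A call takes as long as a camera call.
- recognise(camera, query): "at" ([row, column] in pixels, amid what is visible of it).
- place_of(camera, query): "at" ([row, column] in pixels: a listed point, or the origin of a listed thing).
The state is a dict: "time": time; "joint_pos": joint angles; "qd": joint speeds; "joint_efforts": joint torques, N m; "tool_pos": TCP position; "tcp_rot": TCP orientation; "ft_force": force on the tool from outside, world axes, zero at the start; "wrist_torque": the same for the moment, N m; "finger_gap": finger opening in mm.
Only numpy, scipy, OpenCV 4.12 (cv2) and the standard library are available. Lean on these libraries where they do the work, as an engineer would, in place of code of your own. Each camera call takes 0.05 s, during which the arm holds its last target. There are 200 camera calls.

## Task

The paint on the samples is still soft. Take the orange-handled hook from its rest, drop its tip into the pull ring of the red tray and drag the tray out along its lane until the tray's front plate stands over the yellow band of the rack. Then lift the hook out and put it back on its rest as you found it. Leave the blue tray where it is, and do not touch the trays or samples with the gripper.

Things in the scene. Friction and masses are not known exactly. Their poses are not given: they have to be found in the camera images.
- hook: hook tool (sizes in mm), 0.2 kg: level orange handle (130 long, 24 wide and tall), then a level steel rod 8 thick bent straight down to the tip. Origin: tip's lowest point; x from handle to tip, z up. Handle centre at x = -130, z = 64. Lies level, tip 21 above the table, in two flared forks (37 wide at bottom, open on top, tips 103 high) of a fixed rest; grip it from above in the 72 between them.
- tray_red: steel tray (mm), 84 wide, with red front plate (44 tall) and a red teardrop sample fixed on it, top 79 up; slides in a rack lane. Origin: at underside height, below the centre of its pull ring; x from ring to tray (into the rack), z up. The rigid ring lies flat, mid-plane at z = 34, bar 7 thick, hole 41 across, 55 overall. Front plate's outer face at x = 45; rear end at x = 205. 0.45 kg.
- tray_blue: steel tray (mm), 84 wide, with blue front plate (44 tall) and a blue teardrop sample fixed on it, top 79 up; slides in a rack lane. Origin: at underside height, below the centre of its pull ring; x from ring to tray (into the rack), z up. The rigid ring lies flat, mid-plane at z = 34, bar 7 thick, hole 41 across, 55 overall. Front plate's outer face at x = 45; rear end at x = 205. 0.45 kg.
- rack: fixed aluminium drying rack (sizes in mm), deck 370 by 236, top 6 above the table; two lanes along its x, middles at y = -55 and 55, 98 free between white rails 20 high; either tray in either lane. Origin: table height, middle of the yellow band, which crosses both lanes from x = -22 to 22. x points along the lanes into the rack, away from the robot. Front plates start at x = 75 to 100.

How it is judged (in metres and radians):
On the way, in this order (a step that is already met when the one before it is completed fails the run):
1. the hook's tip is in the red tray's ring, the tray still in place (horizontal distance between hook and tray_red below 0.022 m and z of hook in the frame of tray_red below 0.028 m and distance of tray_red from where it was at the start of the episode below 0.025 m), for 0.1 s.
2. the hook, in the ring, has drawn the red tray's front plate over the yellow band (horizontal distance between hook and tray_red below 0.022 m and z of hook in the frame of tray_red below 0.028 m and x of tray_red in the frame of rack between -0.07 and -0.02 m), for 0.2 s.
At the end, for the whole second after the job is handed in: Red tray still, flat and within 10 degrees of its lane, its front plate's outer face within 25 mm of the yellow band's middle; hook level and still on its rest, tip within 45 mm of where it was and 12 to 32 mm above the table; blue tray within 15 mm of where it was (x of tray_red in the frame of rack between -0.07 and -0.02 m and angle between the x axis of tray_red and the x axis of rack, either way round below 0.17 rad and angle between tray_red's own z axis and vertical below 0.1 rad and linear speed of tray_red below 0.01 m/s and distance of hook from where it was at the start of the episode below 0.045 m and height (world z) of hook between 0.012 and 0.032 m and angle between hook's own z axis and vertical below 0.15 rad and linear speed of hook below 0.02 m/s and distance of tray_blue from where it was at the start of the episode below 0.015 m); the robot touches nothing.
It fails at once if the gripper or arm touches a tray or its sample (contact force between any of the fingers, the arm and tray_red above 1 N or contact force between any of the fingers, the arm and tray_blue above 1 N).
It fails at once if the blue tray is moved by more than 15 mm (distance of tray_blue from where it was at the start of the episode above 0.015 m).
It also fails if it takes over 48 s, if anything falls off the work surface, if the arm or the gripper's body presses on something with over 40 N, if the wrist force passes 120 N, or if a joint passes its speed limit or range.

## Working session

There is one attempt and no reset: what is moved stays moved. The work goes in short steps, Python scripts to look and compute and a tool call to move; the robot and the scene stay as the last step left them, time stands still between calls to the robot, and variables do not carry over. Pictures are saved under pics/ and viewed, about 8 in all and at most 12, crops included, and the job is handed in when it is done.

Besides the shell and the picture viewer there is one more tool, called after "Call:" by a JSON object that holds its "fn" and its "kwargs", one argument or row to a line. apply_moves: Moves the arm, as the interface text tells. Its arguments: {"type":"object","properties":{"targets":{"type":"string"},"force":{"type":"number"}},"required":["targets"]}

```bash
mkdir -p pics
python3 - <<'E'
from bench import *
import cv2
for c in ("scene","top"):
    im=snapshot(c); cv2.imwrite(f"pics/{c}0.png",im[:,:,::-1]); print(c,camera_model(c))
    for q in ("hook","tray_red","tray_blue","rack"):
        for f in (place_of,):
            print(q,f(c,q)[:3])
print(sense())
E
```

```text
scene {'fx': 425.25717906024954, 'fy': 425.25717906024954, 'cx': 321.2912202923857, 'cy': 199.26614946232516, 'position': array([ 916.74309428, -545.63756524,  553.60183498]), 'attitude': array([47.15748459,  0.93584997, 32.89552416])}
hook [{'at': [295.4, 264.2], 'confidence': 0.88}, {'at': [177.3, 339.1], 'confidence': 0.72}]
tray_red [{'at': [200.3, 343.9], 'confidence': 0.6}]
tray_blue [{'at': [163.1, 360.5], 'confidence': 0.87}, {'at': [176.6, 339.7], 'confidence': 0.17}]
rack [{'at': [177.3, 336.4], 'confidence': 0.68}]
top {'fx': 414.35046563749705, 'fy': 414.35046563749705, 'cx': 315.71139473241954, 'cy': 200.5289546113868, 'position': array([423.74753447, -86.7047916 , 897.72603657]), 'attitude': array([ 13.2295041 ,   0.36330052, -89.07313677])}
hook [{'at': [193.0, 407.7], 'confidence': 0.75}, {'at': [212.7, 245.2], 'confidence': 0.3}]
tray_red [{'at': [202.7, 291.9], 'confidence': 0.84}]
tray_blue [{'at': [212.5, 246.7], 'confidence': 0.83}, {'at': [199.4, 408.6], 'confidence': 0.44}]
rack [{'at': [227.0, 268.6], 'confidence': 0.89}]
{'time': 0.5, 'joint_pos': array([ 6.79298089e+01,  7.47243173e+00,  8.52672327e+01,  2.10445165e-03,
        8.72597792e+01, -4.89399923e+00]), 'qd': array([ 0.01381968, -0.06119922, -0.11893628, -0.03447123,  0.05197297,
       -0.04961758]), 'joint_efforts': array([-1.35051218e-04, -5.68717754e+01, -5.00361514e+01, -2.16353401e-04,
        2.85123315e-03,  3.41233567e-05]), 'tool_pos': array([177.16843341, 573.26454545, 231.2844612 ]), 'tcp_rot': array([-1.79997953e+02, -7.33719395e-04,  7.28237076e+01]), 'ft_force': array([0.97455207, 0.35137496, 0.09486241]), 'wrist_torque': array([ 0.00463855, -0.00459467,  0.00135977]), 'finger_gap': 85.22353607696216}
```

```bash
python3 -c "
import cv2
a=cv2.imread('pics/top0.png');b=cv2.imread('pics/scene0.png')
cv2.imwrite('pics/t1.png',cv2.resize(a[110:330,180:480],(800,587),interpolation=cv2.INTER_CUBIC))
cv2.imwrite('pics/s1.png',cv2.resize(b[90:390,200:600],(800,600),interpolation=cv2.INTER_CUBIC))"
```

```text
(no output)
```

View pics/t1.png

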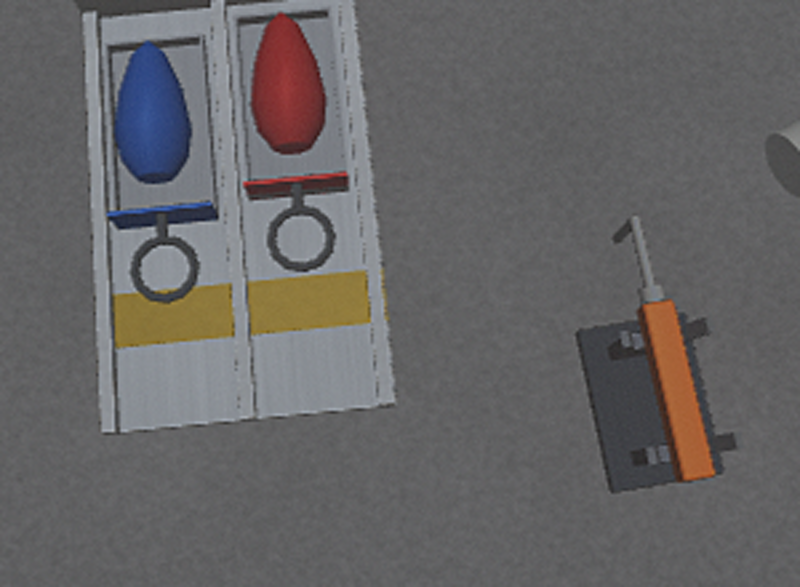

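View pics/s1.png

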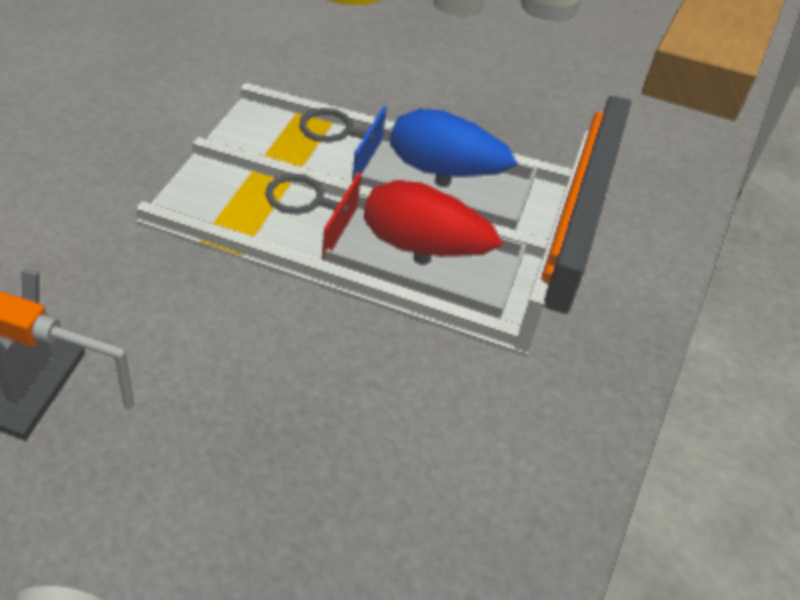

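Top crop: red ring centre about (301,238), blue ring (165,269), hook tip near (618,240) and handle corners (642,305), (673,299), (716,474), (683,482). The yellow band is also visible. Scene crop: ring about (294,193), hook tip (128,405). The red tray is in the right-hand lane.

```bash
cat > h.py <<'E'
import numpy as np, cv2
from bench import *
from scipy.spatial.transform import Rotation as Ro
from scipy.optimize import least_squares
def ray(c,row,col):
    m=camera_model(c); d=np.array([(col-m['cx'])/m['fx'],-(row-m['cy'])/m['fy'],-1])
    return np.array(m['position']),Ro.from_euler('xyz',m['attitude'],degrees=True).apply(d)
def onz(c,row,col,z):
    p,d=ray(c,row,col); return p+d*(z-p[2])/d[2]
def proj(c,P):
    m=camera_model(c); q=Ro.from_euler('xyz',m['attitude'],degrees=True).inv().apply(np.array(P)-m['position'])
    return np.array([m['cy']-m['fy']*q[1]/-q[2], m['cx']+m['fx']*q[0]/-q[2]])
def tri(a,b):
    (p,d),(q,e)=ray('scene',*a),ray('top',*b)
    s=np.linalg.lstsq(np.c_[d,-e],q-p,rcond=None)[0]; u,v=p+s[0]*d,q+s[1]*e
    return (u+v)/2,np.linalg.norm(u-v)
E
python3 - <<'E'
from h import *
np.set_printoptions(precision=1,suppress=True)
T=lambda x,y,z:onz('top',110+y/2.667-.3,180+x/2.667-.3,z)
S=lambda x,y,z:onz('scene',90+y/2-.25,200+x/2-.25,z)
print('tri hook',tri((295.4,264.2),(193,407.7)),tri((292.5,264),(200,412)))
print('tri red',tri((200.3,343.9),(202.7,291.9)))
print('tri blue',tri((163.1,360.5),(212.5,246.7)))
print('redring',T(301,238,40),S(294,193,40)); print('bluering',T(165,269,40),S(324,125,40))
h=np.array([T(*p,97) for p in((642,305),(673,299),(716,474),(683,482))]);print('handle',h,h.mean(0))
a=(h[0]+h[1]-h[2]-h[3])/2;print('len',np.linalg.norm(a),'yaw',np.degrees(np.arctan2(a[1],a[0])))
b=T(634,219,89); print('bend top',b,'scene',S(122,352,87)); c=b-h.mean(0); print('yaw2',np.degrees(np.arctan2(c[1],c[0])),np.linalg.norm(c[:2]))
y=np.array([T(*p,6) for p in((115,295),(232,284),(235,338),(117,346),(248,282),(368,271),(370,322),(249,333))])
print('band',y,y.mean(0))
for i,j in((3,0),(2,1),(7,4),(6,5)): 
    d=y[j]-y[i];print(np.linalg.norm(d))
d=y[5]-y[0];print('laneyaw',np.degrees(np.arctan2(d[1],d[0]))+90); 
for p,q in (((102,433),(83,12)),((395,404),(352,0))):
    d=T(*q,20)-T(*p,20);print('rail yaw',np.degrees(np.arctan2(d[1],d[0])))
p=T(246,184,50),T(348,175,50);print('plate',p)
for c in('top','scene'):
    snapshot(c)
    for q in('hook','tray_red'): print(c,q,recognise(c,q)[:2],place_of(c,q)[:1])
E
```

```text
tri hook (array([ 644.5, -283.6,   21.1]), np.float64(14.975374707252039)) (array([ 635. , -286. ,   20.6]), np.float64(2.522850956185481))
tri red (array([625.9, -27.1,   1.2]), np.float64(6.977239933804648))
tri blue (array([602.4,  72.1,  14.1]), np.float64(0.012768006890667108))
redring [628.  -28.7  40. ] [629.5 -31.   40. ]
bluering [601.2  78.6  40. ] [602.5  74.7  40. ]
handle [[ 567.6 -284.1   97. ]
 [ 572.4 -307.    97. ]
 [ 447.  -331.4   97. ]
 [ 441.1 -307.8   97. ]] [ 507.  -307.6   97. ]
len 128.22419319355916 yaw 10.79219610705406
bend top [ 634.8 -282.8   89. ] scene [ 639.4 -285.3   87. ]
yaw2 10.977601898339787 130.11088567056933
band [[585.8 125.    6. ]
 [596.4  29.3   6. ]
 [551.8  24.9   6. ]
 [543.8 120.5   6. ]
 [598.3  16.2   6. ]
 [609.  -82.4   6. ]
 [566.6 -84.7   6. ]
 [556.   13.7   6. ]] [576.   20.3   6. ]
42.25398180242438
44.85545501455593
42.318462146136824
42.47479499137422
laneyaw 6.383682969537318
rail yaw 6.629473462020976
rail yaw 6.664356907755415
plate (array([669.3,  15.9,  50. ]), array([678. , -65.4,  50. ]))
top hook [{'at': [251.9, 430.1], 'confidence': 0.89}] [{'at': [199.2, 409.5], 'confidence': 0.74}]
top tray_red [{'at': [151.4, 286.4], 'confidence': 0.94}] [{'at': [204.3, 292.7], 'confidence': 0.56}]
scene hook [{'at': [247.3, 191.2], 'confidence': 0.61}] [{'at': [294.0, 265.1], 'confidence': 0.93}]
scene tray_red [{'at': [211.7, 411.8], 'confidence': 0.76}] [{'at': [198.7, 345.2], 'confidence': 0.92}]
```

```bash
cat >> h.py <<'E'
def rows(wps,start=None,g=8.5):
    """wps: list of (x,y,z,yaw) world; prints calls of 5 rows relative to each call's starting pose"""
    if start is None:
        s=sense(); start=(*s['tool_pos'],s['tcp_rot'][2])
    for k in range(0,len(wps),5):
        R=Ro.from_euler('xyz',[180,0,start[3]],degrees=True); out=[]
        for w in wps[k:k+5]:
            t=R.inv().apply(np.array(w[:3])-start[:3])/10
            dy=(w[3]-start[3]+180)%360-180
            out.append("0 0 %.3f %.2f %.2f %.2f %s"%(-np.radians(dy),*t,g))
        print('; '.join(out)); start=wps[min(k+4,len(wps)-1)]
E
python3 - <<'E'
from h import *
A=np.radians(np.linspace(72.82,-31.24,26)[1:]);r=np.linspace(600,593,26)[1:];z=np.linspace(231.3,170,26)[1:];y=np.linspace(72.82,-79.2,26)[1:]
rows([(a*np.cos(t),a*np.sin(t),b,c) for t,a,b,c in zip(A,r,z,y)])
E
```

```text
0 0 0.106 -0.19 4.36 0.25 8.5; 0 0 0.212 -0.69 8.69 0.49 8.5; 0 0 0.318 -1.50 12.96 0.74 8.5; 0 0 0.425 -2.62 17.17 0.98 8.5; 0 0 0.531 -4.05 21.27 1.23 8.5
0 0 0.106 0.54 4.31 0.25 8.5; 0 0 0.212 0.77 8.65 0.49 8.5; 0 0 0.318 0.68 12.99 0.74 8.5; 0 0 0.425 0.27 17.32 0.98 8.5; 0 0 0.531 -0.44 21.59 1.23 8.5
0 0 0.106 1.25 4.15 0.25 8.5; 0 0 0.212 2.19 8.38 0.49 8.5; 0 0 0.318 2.83 12.67 0.74 8.5; 0 0 0.425 3.15 16.99 0.98 8.5; 0 0 0.531 3.15 21.32 1.23 8.5
0 0 0.106 1.92 3.88 0.25 8.5; 0 0 0.212 3.55 7.88 0.49 8.5; 0 0 0.318 4.89 11.99 0.74 8.5; 0 0 0.425 5.92 16.19 0.98 8.5; 0 0 0.531 6.64 20.45 1.23 8.5
0 0 0.106 2.53 3.50 0.25 8.5; 0 0 0.212 4.80 7.16 0.49 8.5; 0 0 0.318 6.80 10.99 0.74 8.5; 0 0 0.425 8.51 14.94 0.98 8.5; 0 0 0.531 9.93 19.01 1.23 8.5
```

Call:
{"fn": "apply_moves", "kwargs": {
  "targets": "0 0 0.106 -0.2 4.35 0.25 8.5; 0 0 0.212 -0.7 8.7 0.5 8.5; 0 0 0.318 -1.5 13 0.75 8.5; 0 0 0.425 -2.6 17.2 1 8.5; 0 0 0.531 -4.05 21.3 1.2 8.5"
}}

```text
time: 1.5
tool_pos: [370.2, 470.7, 219.1]
tcp_rot: [-180.0, -0.0, 42.2]
ft_force: [1.1, 0.4, -0.1]
finger_gap: 84.9
```

Call:
{"fn": "apply_moves", "kwargs": {
  "targets": "0 0 0.106 0.55 4.3 0.25 8.5; 0 0 0.212 0.8 8.65 0.5 8.5; 0 0 0.318 0.7 13 0.75 8.5; 0 0 0.425 0.3 17.3 1 8.5; 0 0 0.531 -0.45 21.6 1.2 8.5"
}}

```text
time: 2.0
tool_pos: [512.1, 307.7, 207.2]
tcp_rot: [-180.0, -0.0, 11.7]
ft_force: [0.7, 0.1, 0.6]
finger_gap: 85.3
```

Call:
{"fn": "apply_moves", "kwargs": {
  "targets": "0 0 0.106 1.25 4.15 0.25 8.5; 0 0 0.212 2.2 8.4 0.5 8.5; 0 0 0.318 2.85 12.7 0.75 8.5; 0 0 0.425 3.15 17 1 8.5; 0 0 0.531 3.15 21.3 1.2 8.5"
}}

```text
time: 2.5
tool_pos: [586.5, 105.5, 195.2]
tcp_rot: [-180.0, -0.0, -18.7]
ft_force: [0.5, -0.6, -0.5]
finger_gap: 85.1
```

Call:
{"fn": "apply_moves", "kwargs": {
  "targets": "0 0 0.106 1.9 3.9 0.25 8.5; 0 0 0.212 3.55 7.9 0.5 8.5; 0 0 0.318 4.9 12 0.75 8.5; 0 0 0.425 5.9 16.2 1 8.5; 0 0 0.531 6.65 20.45 1.2 8.5"
}}

```text
time: 3.0
tool_pos: [584.2, -109.5, 183.2]
tcp_rot: [-180.0, -0.0, -49.1]
ft_force: [0.4, -0.7, 0.1]
finger_gap: 84.8
```

Call:
{"fn": "apply_moves", "kwargs": {
  "targets": "0 0 0.106 2.55 3.5 0.25 8.5; 0 0 0.212 4.8 7.15 0.5 8.5; 0 0 0.318 6.8 11 0.75 8.5; 0 0 0.425 8.5 14.95 1 8.5; 0 0 0.531 9.95 19 1.2 8.5"
}}

```text
time: 3.5
tool_pos: [505.9, -309.3, 171.2]
tcp_rot: [-180.0, -0.0, -79.6]
ft_force: [0.1, -0.7, -0.0]
finger_gap: 85.2
```

Call:
{"fn": "apply_moves", "kwargs": {
  "targets": "0 0 0 -0.15 -0.15 2.5 8.5; 0 0 0 -0.15 -0.15 5 8.5; 0 0 0 -0.15 -0.15 7.5 8.5; 0 0 0 -0.15 -0.15 9.5 8.5; 0 0 0 -0.15 -0.15 10.4 8.5"
}}

```text
time: 4.0
tool_pos: [506.6, -305.1, 64.8]
tcp_rot: [179.9, 0.1, -79.3]
ft_force: [-0.3, -0.5, -0.8]
finger_gap: 84.8
```

Call:
{"fn": "apply_moves", "kwargs": {
  "targets": "0 0 0 0 0 0 3.5; 0 0 0 0 0 0 3; 0 0 0 0 0 0 2; 0 0 0 0 0 0 1.5; 0 0 0 0 0 0 1.5",
  "force": 60
}}

```text
time: 4.5
tool_pos: [508.9, -306.7, 69.0]
tcp_rot: [-179.9, -0.1, -79.3]
ft_force: [-1.7, -0.9, 6.3]
finger_gap: 23.3
```

Call:
{"fn": "apply_moves", "kwargs": {
  "targets": "0 0 0 0 0 0 1.5; 0 0 0 0 0 0 1.5; 0 0 0 0 0 0 1.5; 0 0 0 0 0 0 1.5; 0 0 0 0 0 0 1.5"
}}

```text
time: 5.0
tool_pos: [508.9, -306.7, 69.0]
tcp_rot: [-179.9, -0.1, -79.3]
ft_force: [-0.5, -0.0, 6.5]
finger_gap: 22.8
```

Run:
```python
from h import *
s=sense();print(s['time'],s['tool_pos'],s['tcp_rot'],s['ft_force'],s['wrist_torque'],s['finger_gap'])
a,b=snapshot('top'),snapshot('scene')
A=cv2.resize(a[160:320,350:510,::-1],(400,400));B=cv2.resize(b[190:350,120:280,::-1],(400,400))
cv2.imwrite('pics/g.png',np.hstack([A,B]))
```

```text
5.0 [ 508.91268401 -306.7057016    68.95810582] [-1.79892120e+02 -1.22826890e-01 -7.92964326e+01] [-0.53410881 -0.046901    6.4779556 ] [-0.0417755   0.0575568   0.01395062] 22.805517166123785
```

View pics/g.png

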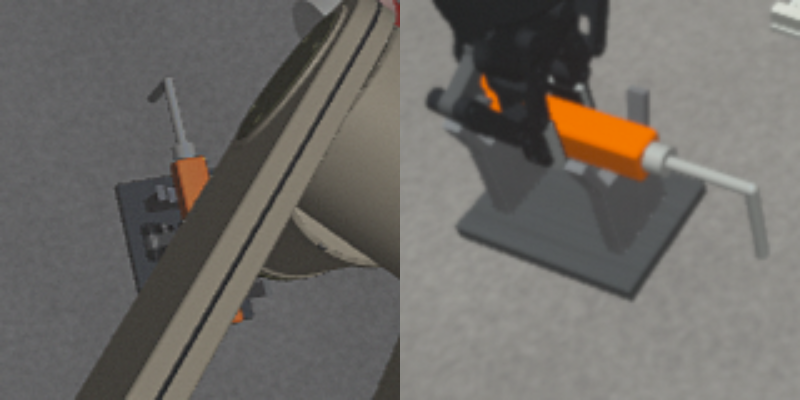

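The hook is gripped mid-handle between the forks (gap 22.8 mm). Now lifting.

Call:
{"fn": "apply_moves", "kwargs": {
  "targets": "0 0 0 0 0 -1 1.5; 0 0 0 0 0 -2.5 1.5; 0 0 0 0 0 -4.5 1.5; 0 0 0 0 0 -6.5 1.5; 0 0 0 0 0 -8 1.5"
}}

```text
time: 5.6
tool_pos: [508.4, -306.2, 149.8]
tcp_rot: [-179.9, -0.1, -79.3]
ft_force: [0.2, -0.5, -1.3]
finger_gap: 23.0
```

Call:
{"fn": "apply_moves", "kwargs": {
  "targets": "0 0 0 0 0 0 1.5; 0 0 0 0 0 0 1.5; 0 0 0 0 0 0 1.5; 0 0 0 0 0 0 1.5; 0 0 0 0 0 0 1.5"
}}

```text
time: 6.1
tool_pos: [507.4, -305.6, 146.2]
tcp_rot: [179.9, 0.1, -79.3]
ft_force: [0.3, 0.2, -1.3]
finger_gap: 22.8
```

Run:
```python
from h import *
s=sense();print(s['time'],s['tool_pos'],s['tcp_rot'],s['ft_force'],s['wrist_torque'],s['finger_gap'])
a,b=snapshot('top'),snapshot('scene')
p,q=place_of('scene','hook'),place_of('top','hook');print(p,q)
if p and q: print(tri(p[0]['at'],q[0]['at']))
A=cv2.resize(a[150:250,380:480,::-1],(400,400),interpolation=2);B=cv2.resize(b[170:320,180:330,::-1],(400,400),interpolation=2)
cv2.imwrite('pics/l.png',np.hstack([A,B]))
```

```text
6.1 [ 507.40932803 -305.56960888  146.19452874] [ 1.79928770e+02  7.36801073e-02 -7.92981684e+01] [ 0.30984248  0.21183    -1.25863258] [-0.05615596  0.0946019   0.04036326] 22.783249489107607
[{'at': [259.3, 259.0], 'confidence': 0.61}] [{'at': [189.1, 420.0], 'confidence': 0.82}]
(array([ 637.79699158, -285.27984549,   99.89686675]), np.float64(0.6214721427520324))
```

View pics/l.png

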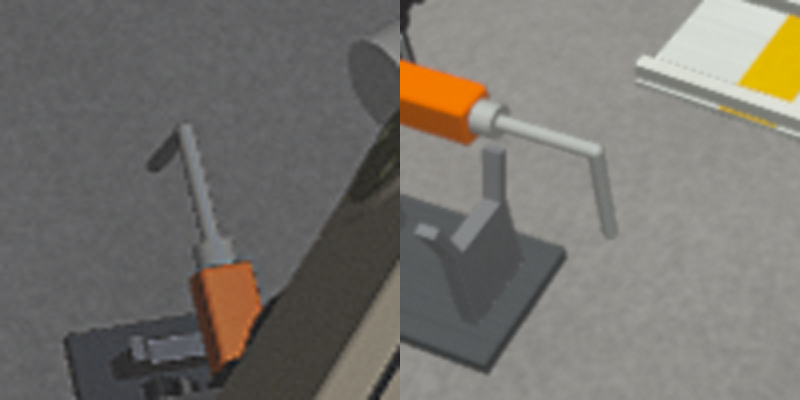

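Tip triangulates to about (637,-285,100) with 0.6 mm ray mismatch, and the hook hangs level. Now I'll work out the carry to above the ring.

Run:
```python
from h import *
s0=(507.4,-305.7,147,-79.3); e=(499.2,-43.4,147,-83.5)
f=np.array([.03,.1,.21,.34,.48,.62,.75,.86,.94,1])
rows([tuple(np.array(s0)+k*(np.array(e)-s0)) for k in f],s0,1.5)
```

```text
0 0 0.002 -0.78 -0.12 -0.00 1.5; 0 0 0.007 -2.59 -0.41 -0.00 1.5; 0 0 0.015 -5.44 -0.85 -0.00 1.5; 0 0 0.025 -8.81 -1.38 -0.00 1.5; 0 0 0.035 -12.44 -1.95 -0.00 1.5
0 0 0.010 -3.65 -0.44 -0.00 1.5; 0 0 0.020 -7.03 -0.85 -0.00 1.5; 0 0 0.028 -9.90 -1.20 -0.00 1.5; 0 0 0.034 -11.98 -1.45 -0.00 1.5; 0 0 0.038 -13.55 -1.64 -0.00 1.5
```

Call:
{"fn": "apply_moves", "kwargs": {
  "targets": "0 0 0.002 -0.8 -0.1 0 1.5; 0 0 0.007 -2.6 -0.4 0 1.5; 0 0 0.015 -5.4 -0.85 0 1.5; 0 0 0.025 -8.8 -1.4 0 1.5; 0 0 0.035 -12.45 -1.95 0 1.5"
}}

```text
time: 6.8
tool_pos: [503.7, -178.7, 147.3]
tcp_rot: [-180.0, 0.0, -81.4]
ft_force: [0.8, 0.4, -0.2]
finger_gap: 23.0
```

Call:
{"fn": "apply_moves", "kwargs": {
  "targets": "0 0 0.01 -3.65 -0.45 0 1.5; 0 0 0.02 -7 -0.85 0 1.5; 0 0 0.028 -9.9 -1.2 0 1.5; 0 0 0.034 -12 -1.45 0 1.5; 0 0 0.038 -13.55 -1.65 0 1.5"
}}

```text
time: 7.3
tool_pos: [499.4, -41.4, 147.4]
tcp_rot: [-180.0, 0.0, -83.4]
ft_force: [-0.2, -0.2, -1.9]
finger_gap: 23.1
```

Call:
{"fn": "apply_moves", "kwargs": {
  "targets": "0 0 0 0 0 0 1.5; 0 0 0 0 0 0 1.5; 0 0 0 0 0 0 1.5; 0 0 0 0 0 0 1.5; 0 0 0 0 0 0 1.5"
}}

```text
time: 7.8
tool_pos: [499.8, -44.2, 147.3]
tcp_rot: [180.0, -0.0, -83.5]
ft_force: [-0.5, 0.1, -2.7]
finger_gap: 23.1
```

Run:
```python
from h import *
s=sense();print(s['time'],s['tool_pos'],s['tcp_rot'],s['ft_force'],s['finger_gap'])
a,b=snapshot('top'),snapshot('scene')
p,q=place_of('scene','hook'),place_of('top','hook');print(p,q)
if p and q: print(tri(p[0]['at'],q[0]['at']))
print(place_of('scene','tray_red')[:1])
print('ring exp',proj('scene',(628.5,-30,40)),proj('top',(628.5,-30,40)))
A=cv2.resize(a[150:250,240:340,::-1],(400,400),interpolation=2);B=cv2.resize(b[110:230,280:400,::-1],(400,400),interpolation=2)
cv2.imwrite('pics/o.png',np.hstack([A,B]))
```

```text
7.8 [499.77828397 -44.16653586 147.26900684] [ 1.79994078e+02 -5.68003267e-03 -8.35352418e+01] [-0.52945925  0.06248341 -2.71238339] 23.141813491816364
[{'at': [165.5, 347.6], 'confidence': 0.66}] []
[{'at': [198.2, 347.2], 'confidence': 0.94}]
ring exp [185.77522225 346.5578586 ] [198.73533169 293.19589449]
```

View pics/o.png

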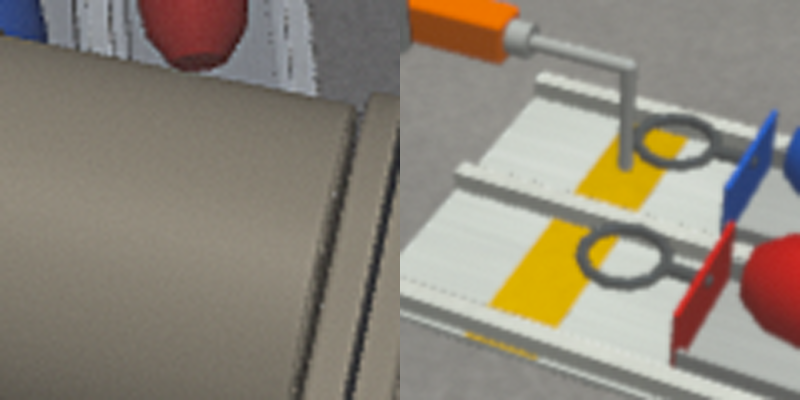

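Run:
```python
from h import *
np.set_printoptions(precision=1,suppress=True)
print('tip exp px',proj('scene',(629,-31,100)), 'tip from px z=98..102',[onz('scene',161,347.6,z) for z in (98,100,102)],onz('scene',165.5,347.6,100))
print('bend exp',proj('scene',(629,-31,168)),'obs',110+65*.3,280+230*.3)
print('ring from px',onz('scene',187.1,347.3,40))
```

```text
tip exp px [160.2 347.3] tip from px z=98..102 [array([629.3, -30.6,  98. ]), array([630.6, -32.8, 100. ]), array([631.8, -35.1, 102. ])] [636.9 -43.7 100. ]
bend exp [127.  348.4] obs 129.5 349.0
ring from px [631.5 -32.5  40. ]
```

Predicted and observed tip pixels agree to about 1 px, and tip and ring agree within about 3 mm. Clearance is 16 mm, so I'm lowering.

Call:
{"fn": "apply_moves", "kwargs": {
  "targets": "0 0 0 0 -0.1 1 1.5; 0 0 0 0 -0.1 2.2 1.5; 0 0 0 0 -0.1 3.4 1.5; 0 0 0 0 -0.1 4.4 1.5; 0 0 0 0 -0.1 5 1.5"
}}

```text
time: 8.55
tool_pos: [499.7, -43.2, 95.3]
tcp_rot: [179.9, 0.0, -83.5]
ft_force: [-0.3, -0.6, -2.1]
finger_gap: 23.1
```

Call:
{"fn": "apply_moves", "kwargs": {
  "targets": "0 0 0 0 0 0.6 1.5; 0 0 0 0 0 1.3 1.5; 0 0 0 0 0 2 1.5; 0 0 0 0 0 2.6 1.5; 0 0 0 0 0 3 1.5"
}}

```text
time: 9.05
tool_pos: [500.6, -43.4, 66.7]
tcp_rot: [180.0, 0.0, -83.5]
ft_force: [-0.1, -0.1, -1.9]
finger_gap: 23.4
```

Call:
{"fn": "apply_moves", "kwargs": {
  "targets": "0 0 0 0 0 0 1.5; 0 0 0 0 0 0 1.5; 0 0 0 0 0 0 1.5; 0 0 0 0 0 0 1.5; 0 0 0 0 0 0 1.5"
}}

```text
time: 9.55
tool_pos: [501.0, -43.5, 67.6]
tcp_rot: [-180.0, -0.0, -83.5]
ft_force: [0.5, -0.4, -2.1]
finger_gap: 23.1
```

Run:
```python
from h import *
s=sense();print(s['time'],s['tool_pos'],s['tcp_rot'],s['ft_force'],s['finger_gap'])
b=snapshot('scene')
cv2.imwrite('pics/d.png',cv2.resize(b[130:250,270:430,::-1],(640,480),interpolation=2))
```

```text
9.55 [501.0254956  -43.47384827  67.61668307] [-1.79968850e+02 -1.01019661e-02 -8.34814490e+01] [ 0.51095744 -0.40631515 -2.13566241] 23.13782935391279
```

View pics/d.png

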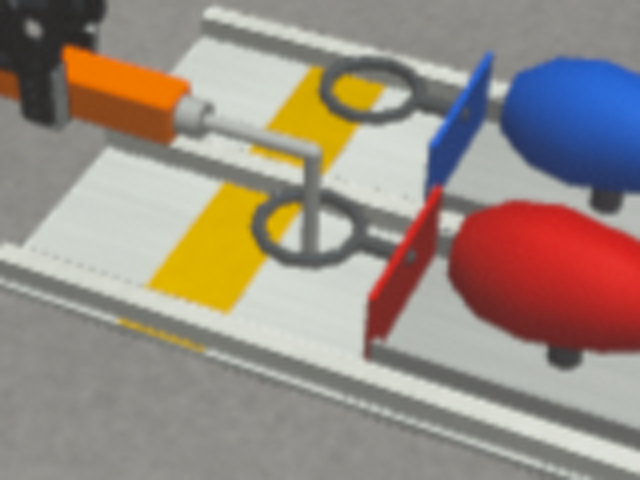

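The tip is inside the red ring at crop (312,252); ring centre is (309,228). There is no contact force. Now dragging along tool +y, which is the lane direction.

Call:
{"fn": "apply_moves", "kwargs": {
  "targets": "0 0 0 0 0.3 0 1.5; 0 0 0 0 0.8 0 1.5; 0 0 0 0 1.4 0 1.5; 0 0 0 0 2.1 0 1.5; 0 0 0 0 2.9 0 1.5"
}}

```text
time: 10.1
tool_pos: [471.6, -46.8, 67.4]
tcp_rot: [-180.0, -0.0, -83.5]
ft_force: [2.3, 0.1, -3.6]
finger_gap: 23.1
```

Call:
{"fn": "apply_moves", "kwargs": {
  "targets": "0 0 0 0 0.8 0 1.5; 0 0 0 0 1.6 0 1.5; 0 0 0 0 2.4 0 1.5; 0 0 0 0 3.2 0 1.5; 0 0 0 0 4 0 1.5"
}}

```text
time: 10.6
tool_pos: [431.6, -51.3, 67.4]
tcp_rot: [-180.0, -0.0, -83.5]
ft_force: [2.3, 0.3, -3.1]
finger_gap: 23.4
```

Call:
{"fn": "apply_moves", "kwargs": {
  "targets": "0 0 0 0 0.8 0 1.5; 0 0 0 0 1.6 0 1.5; 0 0 0 0 2.3 0 1.5; 0 0 0 0 2.8 0 1.5; 0 0 0 0 3.1 0 1.5"
}}

```text
time: 11.1
tool_pos: [401.0, -54.8, 67.3]
tcp_rot: [-180.0, -0.0, -83.5]
ft_force: [2.3, -0.2, -3.0]
finger_gap: 23.0
```

Call:
{"fn": "apply_moves", "kwargs": {
  "targets": "0 0 0 0 0.2 0 1.5; 0 0 0 0 0.4 0 1.5; 0 0 0 0 0.5 0 1.5; 0 0 0 0 0.5 0 1.5; 0 0 0 0 0.5 0 1.5"
}}

```text
time: 11.6
tool_pos: [396.4, -55.3, 67.3]
tcp_rot: [180.0, 0.0, -83.5]
ft_force: [0.9, -0.2, -2.2]
finger_gap: 23.1
```

Run:
```python
from h import *
np.set_printoptions(precision=1,suppress=True)
s=sense();print(s['time'],s['tool_pos'],s['tcp_rot'],s['ft_force'],s['finger_gap'])
b=snapshot('scene'); print(place_of('scene','tray_red')[:1])
c,si=np.cos(np.radians(6.5)),np.sin(np.radians(6.5)); W=lambda x,y,z:(576+c*x-si*y,20.3+si*x+c*y,z)
for x in(-70,-45,-20): print(x,'ring px',proj('scene',W(x,-55,40)))
cv2.imwrite('pics/e.png',cv2.resize(b[130:250,250:410,::-1],(640,480),interpolation=2))
```

```text
11.6 [396.4 -55.3  67.3] [180.    0.  -83.5] [ 0.9 -0.2 -2.2] 23.141822337417906
[{'at': [189.4, 305.5], 'confidence': 0.71}]
-70 ring px [168.5 291.5]
-45 ring px [172.  302.9]
-20 ring px [175.6 314.6]
```

View pics/e.png

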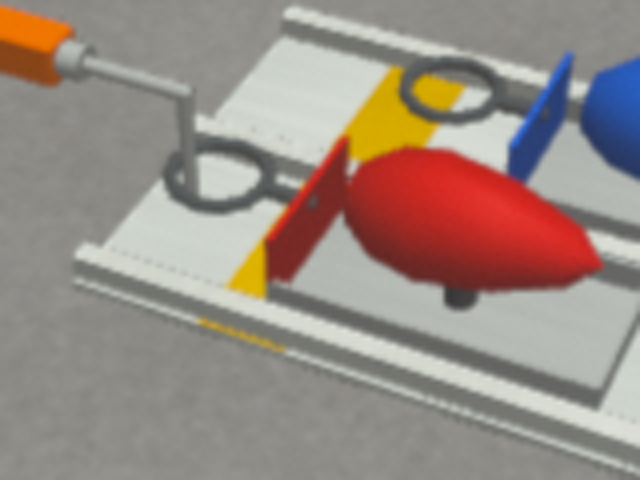

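Ring centre is at crop (219,175), which gives tray x ≈ -42 mm. The red plate stands about mid-band. I'll ease the tip toward the ring centre and lift it out.

Call:
{"fn": "apply_moves", "kwargs": {
  "targets": "0 0 0 0 -0.3 0 1.5; 0 0 0 0 -0.7 0 1.5; 0 0 0 0 -1 0 1.5; 0 0 0 0 -1.1 0 1.5; 0 0 0 0 -1.1 0 1.5"
}}

```text
time: 12.2
tool_pos: [407.5, -54.0, 67.2]
tcp_rot: [180.0, 0.0, -83.5]
ft_force: [-0.5, 0.2, -1.7]
finger_gap: 22.9
```

Call:
{"fn": "apply_moves", "kwargs": {
  "targets": "0 0 0 0 0 -1 1.5; 0 0 0 0 0 -2.5 1.5; 0 0 0 0 0 -4.5 1.5; 0 0 0 0 0 -6.5 1.5; 0 0 0 0 0 -8 1.5"
}}

```text
time: 12.7
tool_pos: [407.8, -54.2, 149.5]
tcp_rot: [-179.9, -0.0, -83.5]
ft_force: [0.2, -0.0, -1.5]
finger_gap: 23.0
```

Run:
```python
from h import *
s=sense();print(s['time'],s['tool_pos'],s['tcp_rot'],s['ft_force'],s['finger_gap'])
snapshot('scene'); print(place_of('scene','tray_red')[:1],place_of('scene','hook')[:1])
s0=(*s['tool_pos'][:2],147.4,-83.5); e=(508.2,-306.2,147.4,-79.3)
f=np.array([.02,.07,.14,.22,.31,.40,.50,.60,.69,.78,.86,.92,.96,.99,1])
rows([tuple(np.array(s0)+k*(np.array(e)-s0)) for k in f],s0,1.5)
```

```text
12.7 [407.82692017 -54.22596349 149.47757873] [-1.79904221e+02 -3.87347270e-02 -8.34795547e+01] [ 0.20578725 -0.02861717 -1.53751985] 22.960836333753488
[{'at': [184.8, 303.5], 'confidence': 0.6}] [{'at': [148.0, 298.9], 'confidence': 0.94}]
0 0 -0.001 0.52 -0.14 -0.00 1.5; 0 0 -0.005 1.83 -0.50 -0.00 1.5; 0 0 -0.010 3.66 -1.00 -0.00 1.5; 0 0 -0.016 5.76 -1.57 -0.00 1.5; 0 0 -0.023 8.11 -2.21 -0.00 1.5
0 0 -0.007 2.37 -0.59 -0.00 1.5; 0 0 -0.014 5.00 -1.24 -0.00 1.5; 0 0 -0.021 7.63 -1.89 -0.00 1.5; 0 0 -0.028 10.00 -2.48 -0.00 1.5; 0 0 -0.034 12.37 -3.07 -0.00 1.5
0 0 -0.006 2.12 -0.45 -0.00 1.5; 0 0 -0.010 3.72 -0.79 -0.00 1.5; 0 0 -0.013 4.78 -1.01 -0.00 1.5; 0 0 -0.015 5.57 -1.18 -0.00 1.5; 0 0 -0.016 5.84 -1.23 -0.00 1.5
```

Call:
{"fn": "apply_moves", "kwargs": {
  "targets": "0 0 -0.001 0.5 -0.15 0 1.5; 0 0 -0.005 1.8 -0.5 0 1.5; 0 0 -0.01 3.65 -1 0 1.5; 0 0 -0.016 5.75 -1.55 0 1.5; 0 0 -0.023 8.1 -2.2 0 1.5"
}}

```text
time: 13.35
tool_pos: [438.3, -133.4, 146.2]
tcp_rot: [179.9, 0.0, -82.1]
ft_force: [0.8, 0.9, -1.5]
finger_gap: 23.3
```

Call:
{"fn": "apply_moves", "kwargs": {
  "targets": "0 0 -0.007 2.35 -0.6 0 1.5; 0 0 -0.014 5 -1.25 0 1.5; 0 0 -0.021 7.6 -1.9 0 1.5; 0 0 -0.028 10 -2.5 0 1.5; 0 0 -0.034 12.35 -3.05 0 1.5"
}}

```text
time: 13.85
tool_pos: [485.1, -252.2, 145.7]
tcp_rot: [179.9, 0.1, -80.2]
ft_force: [0.2, 1.1, -2.2]
finger_gap: 23.1
```

Call:
{"fn": "apply_moves", "kwargs": {
  "targets": "0 0 -0.006 2.1 -0.45 0 1.5; 0 0 -0.01 3.7 -0.8 0 1.5; 0 0 -0.013 4.8 -1 0 1.5; 0 0 -0.015 5.55 -1.2 0 1.5; 0 0 -0.016 5.85 -1.25 0 1.5"
}}

```text
time: 14.35
tool_pos: [507.6, -306.4, 146.6]
tcp_rot: [180.0, 0.0, -79.3]
ft_force: [-1.0, -0.5, -2.1]
finger_gap: 23.1
```

Call:
{"fn": "apply_moves", "kwargs": {
  "targets": "0 0 0 0 0 0 1.5; 0 0 0 0 0 0 1.5; 0 0 0 0 0 0 1.5; 0 0 0 0 0 0 1.5; 0 0 0 0 0 0 1.5"
}}

```text
time: 14.85
tool_pos: [507.8, -305.5, 147.5]
tcp_rot: [-180.0, -0.0, -79.3]
ft_force: [-0.4, -0.2, -2.2]
finger_gap: 23.1
```

Run:
```python
from h import *
s=sense();print(s['time'],s['tool_pos'],s['tcp_rot'],s['ft_force'],s['finger_gap'])
a,b=snapshot('top'),snapshot('scene')
p,q=place_of('scene','hook'),place_of('top','hook');print(p,q)
if p and q: print(tri(p[0]['at'],q[0]['at']))
print(place_of('scene','tray_red')[:1],place_of('top','tray_red')[:1])
```

```text
14.85 [ 507.8069915  -305.4818535   147.48445291] [-1.79990589e+02 -9.35808909e-03 -7.92742160e+01] [-0.41183192 -0.21893777 -2.19350448] 23.092164850021238
[{'at': [262.0, 262.7], 'confidence': 0.59}] [{'at': [189.5, 417.2], 'confidence': 0.89}]
(array([ 639.51071573, -281.52896216,   91.12081185]), np.float64(1.4163815402924027))
[{'at': [187.8, 304.9], 'confidence': 0.9}] [{'at': [240.5, 299.6], 'confidence': 0.57}]
```

Call:
{"fn": "apply_moves", "kwargs": {
  "targets": "0 0 0 0 0 1 1.5; 0 0 0 0 0 2.3 1.5; 0 0 0 0 0 3.6 1.5; 0 0 0 0 0 4.8 1.5; 0 0 0 0 0 5.8 1.5"
}}

```text
time: 15.65
tool_pos: [507.0, -305.2, 87.2]
tcp_rot: [179.9, 0.1, -79.3]
ft_force: [0.1, 0.0, -2.1]
finger_gap: 23.0
```

Call:
{"fn": "apply_moves", "kwargs": {
  "targets": "0 0 0 0 0 0.6 1.5; 0 0 0 0 0 1.1 1.5; 0 0 0 0 0 1.6 1.5; 0 0 0 0 0 1.9 1.5; 0 0 0 0 0 2.0 1.5"
}}

```text
time: 16.15
tool_pos: [507.8, -305.8, 69.1]
tcp_rot: [180.0, 0.0, -79.3]
ft_force: [-0.3, 0.9, -2.7]
finger_gap: 23.1
```

Call:
{"fn": "apply_moves", "kwargs": {
  "targets": "0 0 0 0 0 0.1 1.5; 0 0 0 0 0 0.1 1.5; 0 0 0 0 0 0.1 1.5; 0 0 0 0 0 0.1 1.5; 0 0 0 0 0 0.1 1.5"
}}

```text
time: 16.65
tool_pos: [508.0, -306.0, 69.0]
tcp_rot: [-180.0, -0.0, -79.3]
ft_force: [-3.1, 1.8, 5.6]
finger_gap: 22.9
```

Run:
```python
from h import *
s=sense();print(s['time'],s['tool_pos'],s['tcp_rot'],s['ft_force'],s['wrist_torque'],s['finger_gap'])
a,b=snapshot('top'),snapshot('scene')
A=cv2.resize(a[160:320,350:510,::-1],(400,400));B=cv2.resize(b[190:350,120:280,::-1],(400,400))
cv2.imwrite('pics/p.png',np.hstack([A,B]))
p,q=place_of('scene','hook'),place_of('top','hook');print(p,q)
```

```text
16.65 [ 508.04762867 -305.95947779   68.98528333] [-1.79968209e+02 -3.12553513e-02 -7.92988599e+01] [-3.13334521  1.845122    5.60477455] [ 0.2952143   0.40576688 -0.00461977] 22.946298007551167
[{'at': [292.7, 266.9], 'confidence': 0.8}] [{'at': [195.5, 408.8], 'confidence': 0.56}]
```

View pics/p.png

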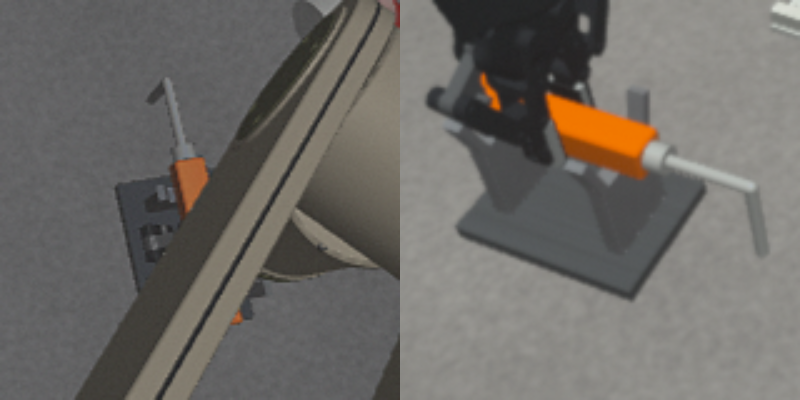

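Seated: the same picture as before pickup (tip at crop (763,253)), with a 5.6 N reaction as before. Opening and rising.

Call:
{"fn": "apply_moves", "kwargs": {
  "targets": "0 0 0 0 0 0 3; 0 0 0 0 0 0 5; 0 0 0 0 0 0 7; 0 0 0 0 0 0 8.5; 0 0 0 0 0 0 8.5"
}}

```text
time: 17.35
tool_pos: [507.8, -305.8, 68.2]
tcp_rot: [180.0, 0.0, -79.3]
ft_force: [-0.2, -0.1, 0.5]
finger_gap: 83.8
```

Call:
{"fn": "apply_moves", "kwargs": {
  "targets": "0 0 0 0 0 0 8.5; 0 0 0 0 0 0 8.5; 0 0 0 0 0 0 8.5; 0 0 0 0 0 -0.5 8.5; 0 0 0 0 0 -1.5 8.5"
}}

```text
time: 17.85
tool_pos: [507.2, -305.4, 82.9]
tcp_rot: [179.9, 0.1, -79.3]
ft_force: [-0.5, -0.1, -0.1]
finger_gap: 85.1
```

Call:
{"fn": "apply_moves", "kwargs": {
  "targets": "0 0 0 0 0 -2 8.5; 0 0 0 0 0 -5 8.5; 0 0 0 0 0 -8 8.5; 0 0 0 0 0 -11 8.5; 0 0 0 0 0 -14 8.5"
}}

```text
time: 18.35
tool_pos: [507.8, -305.8, 225.8]
tcp_rot: [-180.0, -0.1, -79.3]
ft_force: [0.2, -0.2, -0.8]
finger_gap: 84.9
```

Call:
{"fn": "apply_moves", "kwargs": {
  "targets": "0 0 0 0 4 0 8.5; 0 0 0 0 8 0 8.5; 0 0 0 0 11 0 8.5; 0 0 0 0 13 0 8.5; 0 0 0 0 13 0 8.5"
}}

```text
time: 18.85
tool_pos: [378.3, -330.7, 224.6]
tcp_rot: [-180.0, -0.1, -79.4]
ft_force: [0.2, -0.2, 0.7]
finger_gap: 85.0
```

Run:
```python
from h import *
s=sense();print(s['time'],s['tool_pos'],s['ft_force'],s['finger_gap'])
a,b=snapshot('top'),snapshot('scene')
p,q=place_of('scene','hook'),place_of('top','hook');print(p,q)
if p and q: print(tri(p[0]['at'],q[0]['at']))
for c in('scene','top'):print(place_of(c,'tray_red')[:1],place_of(c,'tray_blue')[:1])
A=cv2.resize(a[110:330,180:480,::-1],(440,323),interpolation=2);B=cv2.resize(b[90:350,120:474,::-1],(440,323),interpolation=2)
cv2.imwrite('pics/f.png',np.vstack([cv2.resize(a[150:300,180:480,::-1],(600,300),interpolation=2),cv2.resize(b[120:320,120:520,::-1],(600,300),interpolation=2)]))
```

```text
18.85 [ 378.31889661 -330.67360024  224.58076799] [ 0.20654096 -0.15655164  0.72075355] 84.9913456809984
[{'at': [293.6, 264.2], 'confidence': 0.63}] [{'at': [199.9, 410.2], 'confidence': 0.75}]
(array([ 635.15677399, -284.15809907,   16.21646939]), np.float64(0.44706691047385))
[{'at': [186.1, 304.1], 'confidence': 0.71}] [{'at': [163.5, 360.5], 'confidence': 0.76}]
[{'at': [242.6, 298.6], 'confidence': 0.63}] [{'at': [214.4, 246.1], 'confidence': 0.58}]
```

View pics/f.png

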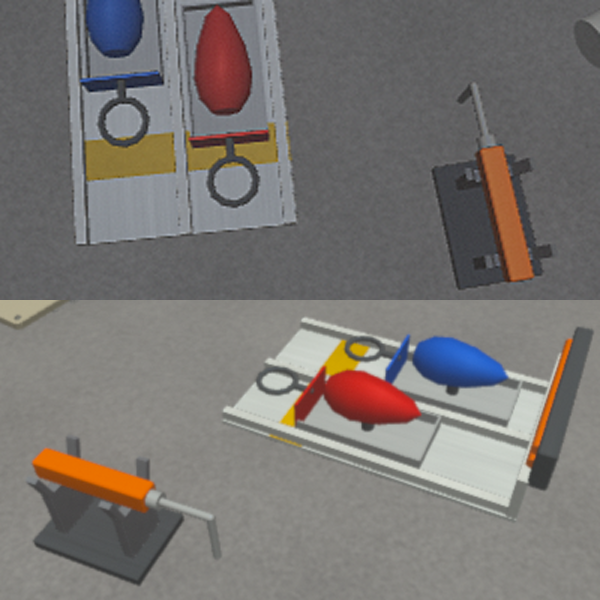

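The tray's plate stands over the band, the blue tray is unmoved, and the hook is back on its rest. Final number check, then hand in.

Run:
```python
from h import *
r=onz('top',240.2,296.2,40); c,s=np.cos(np.radians(6.5)),np.sin(np.radians(6.5)); d=r[:2]-[576,20.3]
x=c*d[0]+s*d[1]; print(r,'rack x,y',x,c*d[1]-s*d[0])
if -62<x<-28: print(hand_in())
```

```text
[539.91687065 -38.78946977  40.        ] rack x,y -42.54029966631768 -54.62490792692991
the job is handed in; nothing more can be done
None
```

I took the hook from its rest, dropped its tip into the red tray's ring and dragged the tray about 90 mm along its lane. I then lifted the hook out, put it back on its rest, and handed the job in. It finished at about 19 s of the 48 s allowed.

**Red tray:** the last check puts its origin at rack x ≈ -42.5 mm, in the middle of its lane. That places the front plate about 2.5 mm from the middle of the yellow band, and it looked square in the pictures.

**Hook:** it lies on its rest with the tip at about (635, -284, 16) mm, within a few mm of where it started. The 16 mm tip height is a rough reading against the nominal 21 mm, but still inside the 12–32 mm limits. The picture after lowering matched the one before pickup.

**Blue tray:** the detections agree with the first pictures to about 2 pixels, so I saw no sign that it moved.

**Gripper:** it ended open and clear of everything. Forces during the drag stayed at about 4 N. At the grip and again on seating there was a brief 6 N reaction from the rest.

**Disagreements:** the network's hook tip point was sometimes several pixels off, and with the arm over the rack the top camera could not see the hook. For lowering the tip into the ring I relied on the scene camera and the measured gripper position instead.

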